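# Load the pedal tipper and drop the batch of stone

## Robot

A 6-joint arm with a two-finger parallel gripper is mounted at the origin on the work surface. World frame = base frame: x ahead of the robot, y to its left, z up, the work surface at z = 0. Lengths are in m, angles in rad, forces in N, time in s.
With the tool pointing down it reaches from about 0.325 to 0.9 m from the base axis. Payload 6.1 kg.
Tool frame: the origin (TCP) lies at the centre of the arm's flange, where the gripper is bolted on; the fingertips stand bot.finger_overhang ahead of it and the grasp point (between the pads) lies 155 mm ahead of it (bot.finger_overhang is the distance from the TCP to the fingertips, in m); z points along the fingers, y is the line along which they close (so a half turn about z gives the same grasp; the last joint's range is limited). The gripper opens to 85 mm and grips with 20 to 120 N. Pads are 22 mm wide; open, the fingers measure 114 mm over their backs; the gripper's body (76 mm by 85 mm) begins 54 mm behind the grasp point. The pads swing forward as they close: fully open they stand 13 mm farther back than shut.
Start: joints at [1.142, 0.22, 1.526, -0, 1.395, -0.126], TCP at [0.186, 0.597, 0.405] pointing down, gripper open.
Joint ranges: [-2.98, 2.98], [-0.91, 2.08], [0.09, 2.57], [-1.24, 4.39], [0.2, 2.65], [-2.68, 2.68]. Speed limits (rad/s): [2.57, 2.57, 3.01, 3.14, 3.14, 3.14].

## Interface

Orientations are given as a unit quaternion [w, x, y, z].
In Python, from rig import bot gives the robot as it stands. Calls block until the motion is done:
- bot.move_pose(position, orientation): joint-space move of the TCP to a pose.
- bot.move_l(position, vel=0.15, ori=None): straight line of the TCP; ori=None keeps the orientation; vel is the mean speed in m/s.
- bot.move_joints(angles): joint-space move.
- bot.move_gripper(opening, effort=None): finger opening in m; effort is the grip in N (None keeps the last); returns when the fingers have stopped.
- bot.sleep(seconds).
- bot.inverse_kinematics(position, orientation): joint angles nearest the present ones, or None.
- bot.capture(name): name is "scene" or "top"; returns a dict with "color" (480x640x3 uint8, blue, green, red), "depth" (480x640 float32, m along the optical axis (not along the pixel's ray), 0 where there is no reading), "fx", "fy", "cx", "cy" (pixels), "R" (3x3) and "t" (3): a world point X has camera coordinates R X + t. Camera axes: x right, y down, z forward; pixel columns grow to the right and rows downward; lengths in m; the calibration is good to about 2 mm. A picture is of the moment at which its call begins.
A pose or a line that the arm cannot do raises bot.IKError and nothing moves.
- bot.hand_in(): hands the job in; it is judged then, once.
Readings, each from a call of its own:
- bot.get_t(): time.
- bot.get_q(): joint angles.
- bot.get_dq(): joint speeds.
- bot.get_joint_efforts(): joint torques, N m.
- bot.get_ee_pos(): TCP position.
- bot.get_orientation(): TCP orientation.
- bot.get_contact_force(): force on the tool from outside, world axes, zero at the start.
- bot.get_torque(): the same for the moment, N m.
- bot.get_opening(): finger opening in m.
- bot.get_gripper_force(): force on a finger pad.
Only numpy, scipy, OpenCV 4.12 (cv2) and the standard library are available. Lean on these libraries where they do the work, as an engineer would, in place of code of your own. Each camera call takes 0.05 s, during which the arm holds its last target. There are 200 camera calls.

## Task

Tip all four stone pieces out of the orange scoop into the aluminium tray of the tipper, then stand the empty scoop upright on its wooden board again and let go of it. Then press the red pedal with the gripper fully down to its stop and hold it there a moment, so that the tray drops the whole batch into the black tub, and let the pedal come back up. Leave the stone block, the mug and the mallet where they are.

Things in the scene. Friction and masses are not known exactly. Their poses are not given: they have to be found in the camera images.
- tipper: Fixed batch tipper: grey base plate 10 mm thick, two blue uprights with an aluminium tray between, a red pedal beside the tray, a black tub behind it. Origin on the bench. Its x axis points from the operator's side (pedal's free end) to the tub, z up. Uprights at x = 30 mm, y = -46 and 166 mm, 135 mm high.
- tray: Aluminium tray, open at the top and its +x (tub) end. Origin on its tilting axis (y) at floor level, 115 mm above the bench, at x = 30, y = 60 mm of the tipper. Floor x -110 to 70 mm, 180 mm wide inside; side walls 45 mm, back wall (-x) 60 mm high. At rest it leans 10 degrees down to the back wall; the pedal tips it to the tub, by 58 degrees at the stop, and it returns with the pedal.
- tray_mid (a point): Centre of the tray floor (moves with the tray; axes as the tray's).
- pedal (a joint): Angle of the red spring pedal: 0 = up (rest), 0.30 rad = down on its stop; linked to the tray, springs back when let go; about 10 N near the free edge reaches the stop. Hinge along the tipper's y at x = 140, y = -130, z = 40 mm of the tipper; red ribbed tread 80 mm wide, 8 mm thick, from 20 to 120 mm towards -x of the hinge, sloping 11.5 degrees up at rest, 6 degrees down at the stop.
- tread_pad (a point): Point to press: on the upper face of the tread, 108 mm from the hinge and 12 mm from the free edge; about 69 mm above the bench at rest, 37 mm at the stop.
- guard_bar (a point): Middle of the front bar of the fixed yellow guard hoop over the pedal: 12 mm thick, 120 mm long along the tipper's y, 115 mm above the bench, straight above tread_pad. The hoop runs back (+x) at this height, with more cross bars 32 and 63 mm behind; so the tread is reached from the operator's side, tool leaning 35 to 50 degrees, fingers pointing down and to the tipper's +x.
- tub_mid (a point): Black open mixing tub fixed under the tray's open end: 220 x 198 mm outside, 55 mm high, walls 6 mm. The point is the centre of its underside, axes as the tipper's.
- board: Flat pale wooden board fixed on the bench, 180 (x) x 140 (y) x 18 mm thick; origin at the centre of its underside.
- scoop: Orange scoop standing on the board: flat floor 100 x 100 mm, side walls 55 mm high, back wall (at +x) 60 mm, open top; at the front (-x) a spout 45 mm long rising 12 degrees with low sides. Origin at the centre of its underside, x from spout to back, z up. About 0.2 kg empty. It drains when tipped spout-down by 55 to 75 degrees.
- scoop_grip (a point): Where to grip the scoop: on its black bar handle above the cavity, 95 mm above the scoop's underside. The bar runs along the scoop's x (from -22 to 54 mm), is 14 mm wide (y) and 20 mm high (from 85 to 105 mm).
- scoop_lip (a point): Middle of the spout's pouring edge: x = -95 mm, z = 14 mm of the scoop; edge 100 mm wide.
- piece0: Chunky sandstone piece about 28 x 22 x 20 mm, 26 g; starts in the scoop. Origin at its centre.
- piece1: Chunky sandstone piece about 24 x 26 x 22 mm, 26 g; starts in the scoop. Origin at its centre.
- piece2: Chunky sandstone piece about 26 x 21 x 18 mm, 26 g; starts in the scoop. Origin at its centre.
- piece3: Chunky sandstone piece about 22 x 25 x 24 mm, 26 g; starts in the scoop. Origin at its centre.
- block: Bystander: sand-coloured stone block 130 x 100 x 80 mm, 2.3 kg. Origin at the centre of its underside.
- mug: Bystander: white mug, radius 41 mm, 95 mm high, handle at +y. Origin at the centre of its underside.
- mallet: Bystander: round wooden mallet standing on its head, head radius 50 mm, 225 mm high in all. Origin at the centre of its underside.

How it is judged:
By the outcome, as a careful person would: the job done as asked, in the order asked, and still so for the second after the job is handed in, with the robot touching nothing.
It also fails if it takes over 62 s, if anything falls off the work surface, if the arm or the gripper's body presses on something with over 40 N, if the wrist force passes 120 N, or if a joint passes its speed limit or range.

## Working session

There is one attempt and no reset: what is moved stays moved. The work goes in short steps, each a Python script; the robot and the scene stay as the last script left them, time stands still between calls to the robot, and variables do not carry over. Pictures are saved under pics/ and viewed, at most 10 in all, crops included, and the job is handed in when it is done.

```bash
ls; mkdir -p pics; python3 - <<'E'
from rig import bot
import cv2,numpy as np
for n in("scene","top"):
    c=bot.capture(n); cv2.imwrite(f"pics/{n}0.png",c["color"]); np.savez(f"{n}0.npz",**c)
    print(n,c["fx"],c["cx"],c["cy"],(-c["R"].T@c["t"]).round(3),c["R"].round(3).tolist(),(c["depth"]>0).mean())
print(bot.finger_overhang,bot.get_t(),bot.get_orientation())
E
```

```text
pics
scene 455.5940243381541 310.672453073547 235.95400644916577 [1.094 0.045 0.847] [[-0.083, 0.997, -0.001], [0.814, 0.067, -0.578], [-0.576, -0.049, -0.816]] 0.996171875
top 439.57594263435544 321.5549850534227 238.00149256323573 [0.37  0.015 0.97 ] [[-0.0, -1.0, 0.018], [-0.982, -0.003, -0.19], [0.19, -0.018, -0.982]] 0.9959798177083333
0.1734 0.1 [-2.44171420e-04  1.50827807e-01  9.88559648e-01 -8.57971338e-04]
```

View pics/scene0.png

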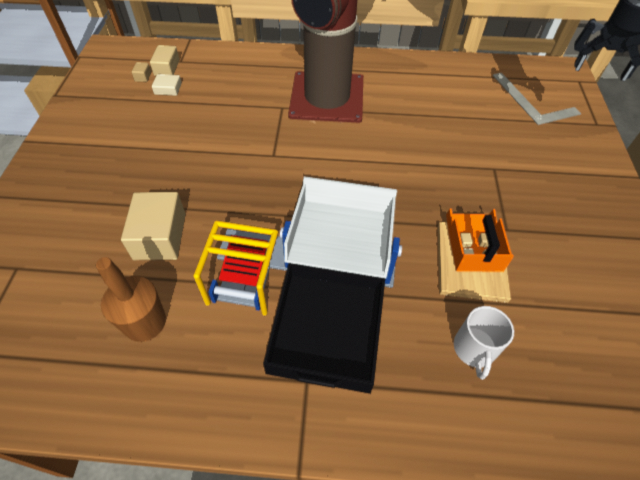

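View pics/top0.png

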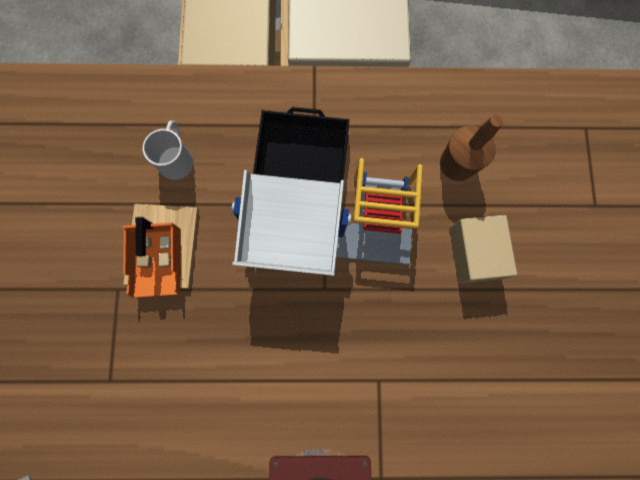

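The scene view shows the tipper in the middle (tray 285–395 × 180–280, tub below it, yellow guard at about (238,265)). The scoop is on the board at about (480,240). The top view shows the scoop at about (150,258) with its spout towards the robot and its handle at about (142,235). The mug, block and mallet are clear to the sides.

```bash
cat > h.py <<'E'
import numpy as np,cv2
def cloud(c):
    d=c["depth"]; v,u=np.mgrid[:480,:640]
    P=np.stack([(u-c["cx"])/c["fx"]*d,(v-c["cy"])/c["fy"]*d,d],-1)
    W=(P-c["t"])@c["R"]; hsv=cv2.cvtColor(c["color"],cv2.COLOR_BGR2HSV)
    W[d<=0]=np.nan
    return W,hsv
def rect(p):
    (c,s,a)=cv2.minAreaRect((p[:,:2]*1000).astype(np.float32)); return np.round(c,1),np.round(s,1),round(a,2)
E
python3 - <<'E'
from h import *
for n in("scene","top"):
    W,h=cloud(dict(np.load(n+"0.npz"))); H,S,V=h[...,0],h[...,1],h[...,2]; X,Y,Z=W[...,0],W[...,1],W[...,2]
    print(n)
    def rep(name,m):
        m=cv2.morphologyEx(m.astype(np.uint8),cv2.MORPH_OPEN,np.ones((2,2)))>0
        p=W[m]; 
        if len(p)>4: print(name,len(p),rect(p),"med",np.median(p,0).round(4),"z",np.percentile(p[:,2],[2,98]).round(3))
    near=(X>0.25)&(X<0.9)
    rep("yellow top",(H>20)&(H<32)&(S>180)&(V>120)&(Z>.108)&(Z<.13)&near)
    rep("red tread",((H<5)|(H>174))&(S>150)&(V>80)&near&(Z>.03)&(Z<.09)&(abs(Y)<.3))
    for s in(1,-1): rep("blue%d"%s,(H>105)&(H<125)&(S>150)&near&(Z>.11)&(Z<.15)&(s*(Y-.03)>0))
    rep("tub rim",(V<60)&(Z>.047)&(Z<.06)&near&(abs(Y)<.2))
    o=(H>=5)&(H<16)&(S>200)&(V>120)&near&(Y>.2)
    rep("orange rim",o&(Z>.066)&(Z<.085)); rep("orange all",o&(Z>.02))
    rep("handle",(V<50)&(Y>.2)&near&(Z>.113)&(Z<.13))
    rep("board",(Z>.012)&(Z<.022)&(Y>.2)&near&(S<160)&(V>120))
    t=(S<40)&(V>120)&near&(abs(Y-.05)<.2)&(Z>.085); rep("tray all",t)
    p=W[t]; q=p[(p[:,2]<.14)]
    rep("tray backrim",t&(Z>.145))
    # tray floor plane
    best=None;rng=np.random.default_rng(0)
    for i in range(300):
        a=p[rng.choice(len(p),3,False)]; nn=np.cross(a[1]-a[0],a[2]-a[0]);l=np.linalg.norm(nn)
        if l<1e-6: continue
        nn/=l; k=abs((p-a[0])@nn)<.003
        if abs(nn[2])>.8 and (best is None or k.sum()>best.sum()): best=k
    f=p[best]; c=f.mean(0); nn=np.linalg.svd(f-c,full_matrices=False)[2][2]; nn*=np.sign(nn[2]); print("floor",c.round(4),nn.round(4),"yaw of x",np.degrees(np.arctan2(-nn[1],-nn[0])),rect(f))
    for nm,m in(("mug",(S<50)&(V>120)&(Y>.2)&(Z>.085)&near),("block",(Y<-.2)&(Z>.07)&(Z<.09)&near),("mallet",(Y<-.2)&(Z>.15)&near)): rep(nm,m)
E
```

```text
scene
yellow top 1609 (array([ 595. , -147.3]), array([221.8, 124.5]), 61.02) med [nan nan nan] z [nan nan]
red tread 952 (array([ 638.7, -109.1]), array([119.1, 118.9]), 39.25) med [nan nan nan] z [nan nan]
blue1 109 (array([555.4, 178.1]), array([ 12.6, 124.7]), 75.28) med [0.6055 0.1656 0.1342] z [0.001 0.137]
blue-1 65 (array([596.7, -43.1]), array([13.3, 66. ]), 85.84) med [ 0.5869 -0.0446  0.1355] z [0.119 0.171]
tub rim 1562 (array([723.4,  49.3]), array([201.4, 246.8]), 83.95) med [nan nan nan] z [nan nan]
orange rim 387 (array([502.1, 373.1]), array([143.5, 142.3]), 5.68) med [nan nan nan] z [nan nan]
orange all 1388 (array([480.2, 371.3]), array([186.4, 137.3]), 8.6) med [nan nan nan] z [nan nan]
handle 283 (array([510.3, 377.6]), array([ 50.4, 136.4]), 55.85) med [0.5437 0.3551 0.1229] z [0.043 0.126]
board 2235 (array([613.7, 349.2]), array([144.5, 320.2]), 85.08) med [nan nan nan] z [nan nan]
tray all 8775 (array([471.8, 117.7]), array([252.7, 291.6]), 54.54) med [nan nan nan] z [nan nan]
tray backrim 989 (array([494.1,  77.2]), array([202.3, 317.6]), 83.83) med [nan nan
[... 1192 characters left out ...]
, 351.9]), array([145., 180.]), 86.72) med [nan nan nan] z [nan nan]
tray all 8870 (array([529.3,  19. ]), array([160.5, 312.8]), 38.22) med [nan nan nan] z [nan nan]
tray backrim 758 (array([591.2,  62.5]), array([219.5, 234.7]), 79.63) med [nan nan nan] z [nan nan]
floor [0.5666 0.0622 0.1124] [-0.1749  0.0159  0.9845] yaw of x -5.203838630812538 (array([567.4,  62.4]), array([235.1, 173.5]), 84.19)
mug 158 (array([728.7, 333.5]), array([79.1, 77.6]), 86.34) med [0.7244 0.3408 0.0942] z [0.083 0.098]
block 3118 (array([ 602.9, -354.3]), array([280.3, 134.4]), 8.18) med [nan nan nan] z [nan nan]
mallet 487 (array([ 780.2, -375.7]), array([ 27. , 181.5]), 40.98) med [nan nan nan] z [nan nan]
```

```bash
cat >> h.py <<'E'
def comp(W,m):
    m=(m&np.isfinite(W[...,2])).astype(np.uint8)
    n,l,s,_=cv2.connectedComponentsWithStats(m,connectivity=8)
    if n<2: return np.zeros((0,3))
    return W[l==1+np.argmax(s[1:,4])]
def show(name,p):
    if len(p)>4: print(name,len(p),*rect(p),"med",np.median(p,0).round(4),"z",np.percentile(p[:,2],[2,50,98]).round(4))
E
python3 - <<'E'
from h import *
for n in("scene","top"):
    W,h=cloud(dict(np.load(n+"0.npz"))); H,S,V=[h[...,i].astype(int) for i in range(3)]; X,Y,Z=W[...,0],W[...,1],W[...,2]
    print(n)
    near=(X>0.25)&(X<0.95)
    print("scoop hsv",h[270,140] if n=="top" else h[262,480], "yel",h[206,390] if n=="top" else h[238,240])
    show("yellow top",comp(W,(H>18)&(H<34)&(S>150)&(V>80)&(Z>.108)&(Z<.126)&near&(Y<0)))
    show("red",comp(W,((H<5)|(H>174))&(S>150)&(V>60)&near&(Z>.03)&(Z<.09)&(Y<0)&(Y>-.3)))
    for s in(1,-1): show("blue%d"%s,comp(W,(H>105)&(H<125)&(S>150)&near&(Z>.130)&(Z<.14)&(s*(Y-.03)>0)))
    show("tub rim",comp(W,(V<70)&(Z>.047)&(Z<.06)&near&(abs(Y)<.25)))
    o=(H>=3)&(H<18)&(S>190)&near&(Y>.27)&(Y<.5)&(X<.65)
    show("orange rim",comp(W,o&(Z>.066)&(Z<.085))); show("orange all",comp(W,o&(Z>.025)&(Z<.09)))
    hd=comp(W,(V<60)&(Y>.2)&near&(Z>.115)&(Z<.13)); show("handle",hd)
    c=hd.mean(0); d=np.linalg.svd((hd-c)[:,:2],full_matrices=False)[2][0]; print("  hdir",np.degrees(np.arctan2(d[1],d[0])),c.round(4))
    show("board",comp(W,(Z>.013)&(Z<.023)&(Y>.2)&near))
    t=(S<60)&(V>100)&near&(abs(Y-.05)<.2)&(Z>.085); show("tray all",comp(W,t))
    show("tray backrim",comp(W,t&(Z>.145)))
    show("mug",comp(W,(S<50)&(V>120)&(Y>.2)&(Z>.085)&near)); show("block",comp(W,(Y<-.2)&(Z>.07)&(Z<.09)&near&(X<.68))); show("mallet",comp(W,(Y<-.2)&(Z>.1)&near))
E
```

```text
scene
scoop hsv [ 14 248 232] yel [ 22 250 212]
yellow top 1705 [ 630.  -136.4] [132.4 135. ] 84.0 med [ 0.6102 -0.1337  0.1203] z [0.1128 0.1203 0.1237]
red 868 [ 633.3 -136.7] [78.5 48.6] 84.31 med [ 0.6346 -0.1369  0.0573] z [0.0489 0.0573 0.0632]
blue1 85 [599.  164.2] [10.5 33.6] 81.99 med [0.6008 0.1635 0.1353] z [0.131  0.1353 0.1376]
blue-1 55 [576.3 -45.9] [ 8.6 31.4] 87.91 med [ 0.5766 -0.0465  0.1349] z [0.1325 0.1349 0.1378]
tub rim 1689 [729.9  44. ] [198.2 234.1] 84.14 med [0.8165 0.0388 0.0546] z [0.0475 0.0546 0.0581]
orange rim 241 [525.2 325.2] [101.7  44. ] 4.98 med [0.5665 0.3092 0.0734] z [0.0667 0.0734 0.0802]
orange all 1977 [501.  352.7] [150.5 102.3] 4.27 med [0.5302 0.3481 0.05  ] z [0.0257 0.05   0.0791]
handle 277 [539.9 355.3] [72.9 15.7] 4.05 med [0.5436 0.3539 0.1231] z [0.1154 0.1231 0.1265]
  hdir 4.172937565655976 [0.5426 0.3542 0.1224]
board 2324 [538.6 347.7] [140.1 181.1] 87.34 med [0.5894 0.3261 0.0186] z [0.0147 0.0186 0.0219]
tray all 8852 [561.   64.7] [196.5 192.3] 84.08 med [0.5505 0.0627 0.1185] z [0.0982 0.1185 0.1612]
tray backrim 571 [47
[... 1150 characters left out ...]
 4.51 med [0.5331 0.3547 0.1234] z [0.1168 0.1234 0.1264]
  hdir -176.52776968488342 [0.534  0.355  0.1229]
board 1869 [536.4 349.7] [140.6 180.7] 86.94 med [0.5904 0.3038 0.0188] z [0.0148 0.0188 0.0222]
tray all 8917 [560.7  69.7] [203.6 188.8] 84.15 med [0.5619 0.0629 0.1143] z [0.0973 0.1143 0.1617]
tray backrim 305 [469.5  71.9] [187.4   7. ] 84.05 med [0.4695 0.0727 0.1556] z [0.1477 0.1556 0.1587]
mug 200 [731.6 333.5] [80.6 79.4] 7.08 med [0.7288 0.3361 0.0955] z [0.0923 0.0955 0.0987]
block 3006 [ 523.8 -345.3] [130.4 100.8] 5.47 med [ 0.5218 -0.3435  0.0798] z [0.0744 0.0798 0.083 ]
mallet 1833 [ 731.4 -316.2] [96.6 94.2] 45.34 med [ 0.7237 -0.3097  0.1126] z [0.1009 0.1126 0.2258]
```

```bash
cat >> h.py <<'E'
from scipy.spatial.transform import Rotation as Ro
TYAW=np.radians(-5.9); TO=np.array([.5497,.0035,0])
SYAW=np.radians(4.2); GRIP=np.array([.5379,.3560,.113]); G=.155
def tip(p): return TO+Ro.from_euler('z',TYAW).apply(p)
def ori(yaw,th,s=1):
    """scoop-like frame: yaw, spout-down tilt th -> tool rotation, quaternion wxyz"""
    S=Ro.from_euler('z',yaw)*Ro.from_euler('y',-th)
    T=S*Ro.from_matrix(np.array([[-s,0,0],[0,s,0],[0,0,-1.]]))
    q=T.as_quat(); return S,T,[q[3],q[0],q[1],q[2]]
def grip_pose(g,yaw,th,s=1):
    S,T,q=ori(yaw,th,s); return np.asarray(g)-T.apply([0,0,G]),q
LIP=tip([.015,.060,.152])
def pour_pose(deg,dz=0):
    th=np.radians(deg); S,_,_=ori(TYAW,th)
    return grip_pose(LIP+S.apply([.111,0,.081])+[0,0,dz],TYAW,th)
LEAN=np.radians(48)
def pedal_pose(x,z,s=1,y=-.130):
    """contact corner of closed tips at tipper x,z"""
    _,T,q=ori(TYAW,LEAN,s)
    d=np.array([np.sin(LEAN),0,-np.cos(LEAN)]); p=np.array([-np.cos(LEAN),0,-np.sin(LEAN)])
    c=np.array([x,y,z])-.011*p-.1734*d
    return tip(c),q
E
python3 - <<'E'
from h import *; from rig import bot
def ck(n,pq):
    j=bot.inverse_kinematics(list(pq[0]),list(pq[1])); print(n,np.round(pq[0],3),None if j is None else np.round(j,2))
ck("grasp",grip_pose(GRIP,SYAW,0)); ck("lift",grip_pose(GRIP+[0,0,.22],SYAW,0))
for d in(0,20): ck(f"p{d}hi",pour_pose(d,.1))
for d in(0,20,40,60,70): ck(f"p{d}",pour_pose(d))
for s in(1,-1):
    for x,z in((-.06,.11),(.0,.085),(.033,.07),(.029,.036)): ck("ped",pedal_pose(x,z,s))
E
```

```text
grasp [0.538 0.356 0.268] [ 0.46  0.39  1.58 -0.    1.17 -1.18]
lift [0.538 0.356 0.488] [ 0.46  0.23  1.36 -0.    1.55 -1.18]
p0hi [0.681 0.05  0.488] [-0.04  0.32  1.25 -0.    1.57 -1.51]
p20hi [0.594 0.059 0.512] [-0.03 -0.02  1.61 -0.03  1.21 -1.49]
p0 [0.681 0.05  0.388] [-0.04  0.37  1.38 -0.    1.4  -1.51]
p20 [0.594 0.059 0.412] [-0.03  0.03  1.74 -0.03  1.02 -1.48]
p40 [0.504 0.068 0.404] [ 0.   -0.29  2.1  -0.11  0.64 -1.4 ]
p60 [0.423 0.077 0.366] [ 0.04 -0.56  2.43 -0.52  0.26 -0.99]
p70 [0.388 0.081 0.337] None
ped [ 0.356 -0.107  0.234] None
ped [ 0.415 -0.113  0.209] None
ped [ 0.448 -0.117  0.194] None
ped [ 0.444 -0.116  0.16 ] [-0.54  0.06  2.39  1.85  0.33  2.55]
ped [ 0.356 -0.107  0.234] None
ped [ 0.415 -0.113  0.209] [-0.58 -0.18  2.47  1.37  0.36 -0.11]
ped [ 0.448 -0.117  0.194] [-0.54 -0.04  2.39  1.55  0.32 -0.28]
ped [ 0.444 -0.116  0.16 ] [-0.54  0.06  2.39  1.85  0.33 -0.59]
```

```bash
python3 - <<'E'
import re
t=open('h.py').read()
t=t.replace("def grip_pose(g,yaw,th,s=1):\n    S,T,q=ori(yaw,th,s);","AL=np.radians(25)  # tool pre-lean towards robot in the scoop grasp\ndef grip_pose(g,yaw,th,s=1):\n    _,T,q=ori(yaw,th-AL,s);")
t=t[:t.index("LEAN=")]+'''def pedal_pose(x,z,s=-1,y=-.130,lean=48,dyaw=0):
    """contact corner of closed tips at tipper x,z"""
    l=np.radians(lean); w=np.radians(dyaw)
    _,T,q=ori(TYAW+w,l,s)
    d=np.array([np.sin(l),0,-np.cos(l)]); p=np.array([-np.cos(l),0,-np.sin(l)])
    c=np.array([x,y,z])+Ro.from_euler('z',w).apply(-.011*p-.1734*d)
    return tip(c),q
'''
open('h.py','w').write(t)
E
python3 - <<'E'
from h import *; from rig import bot
ik=lambda pq:bot.inverse_kinematics(list(pq[0]),list(pq[1]))
def ck(n,pq):
    j=ik(pq); print(n,np.round(pq[0],3),None if j is None else np.round(j,2))
ck("grasp",grip_pose(GRIP,SYAW,0)); ck("lift",grip_pose(GRIP+[0,0,.22],SYAW,0))
for d in(20,): ck(f"p{d}hi",pour_pose(d,.08))
for d in(0,20,40,60,70): ck(f"p{d}",pour_pose(d))
for lean in(40,44,48):
  for dy in range(-45,46,15):
    for s in(1,-1):
      js=[ik(pedal_pose(x,z,s,lean=lean,dyaw=dy)) for x,z in((-.02,.16),(-.02,.09),(.033,.072),(.029,.034))]
      if sum(j is not None for j in js)>=3: print(lean,dy,s,[None if j is None else np.round(j,2).tolist() for j in js])
E
```

```text
grasp [0.603 0.361 0.253] [ 0.4   0.69  1.22  0.13  1.65 -1.27]
lift [0.603 0.361 0.473] [ 0.4   0.54  1.02  0.15  2.   -1.22]
p20hi [0.66  0.052 0.5  ] [-0.04  0.3   1.25  0.01  1.67 -1.51]
p0 [0.746 0.043 0.373] [-0.05  0.72  0.95  0.02  1.91 -1.52]
p20 [0.66  0.052 0.42 ] [-0.04  0.33  1.36  0.01  1.53 -1.51]
p40 [0.564 0.062 0.435] [-0.02 -0.03  1.75 -0.02  1.16 -1.48]
p60 [0.468 0.072 0.416] [ 0.01 -0.38  2.13 -0.09  0.79 -1.42]
p70 [0.424 0.077 0.394] [ 0.03 -0.55  2.31 -0.17  0.61 -1.34]
40 -45 1 [[-0.11, -0.21, 2.25, -0.75, 0.72, -0.31], [-0.11, -0.07, 2.28, -0.92, 0.6, -0.1], [-0.11, 0.1, 2.15, -0.97, 0.58, -0.03], [-0.11, 0.18, 2.16, -1.1, 0.53, 0.11]]
40 -30 1 [[-0.24, -0.33, 2.34, -0.5, 0.53, -0.82], [-0.24, -0.18, 2.37, -0.73, 0.38, -0.57], [-0.22, 0.01, 2.25, -0.86, 0.34, -0.42], [-0.22, 0.1, 2.26, -1.11, 0.29, -0.15]]
40 0 -1 [[-0.56, -0.41, 2.39, 0.54, 0.58, 0.75], [-0.56, -0.25, 2.43, 0.76, 0.42, 0.49], [-0.5, -0.05, 2.3, 0.85, 0.33, 0.44], [-0.5, 0.05, 2.31, 1.12, 0.28, 0.15]]
40 15 -1 [[-0.69, -0.33, 2.34, 0.75, 0.79, 0.27], [-0.69, -0.18, 2.37, 0.91, 0.65, 0.05], 
[... 1604 characters left out ...]
, 1.53, 0.32, -0.26], [-0.54, 0.06, 2.39, 1.86, 0.34, -0.61]]
48 15 -1 [[-0.77, -0.36, 2.42, 1.0, 0.79, 0.0], [-0.77, -0.17, 2.45, 1.21, 0.69, -0.28], [-0.68, 0.02, 2.33, 1.33, 0.61, -0.35], [-0.69, 0.12, 2.33, 1.48, 0.59, -0.54]]
48 30 -1 [[-0.86, -0.2, 2.31, 0.99, 1.02, -0.25], [-0.86, -0.04, 2.33, 1.1, 0.92, -0.45], [-0.77, 0.12, 2.21, 1.17, 0.85, -0.46], [-0.77, 0.21, 2.22, 1.25, 0.82, -0.58]]
48 45 1 [None, [-0.88, 0.11, 2.18, 0.98, 1.11, 2.57], [-0.8, 0.24, 2.07, 1.02, 1.05, 2.59], [-0.81, 0.32, 2.07, 1.06, 1.01, 2.5]]
48 45 -1 [[-0.88, -0.04, 2.16, 0.92, 1.21, -0.42], [-0.88, 0.11, 2.18, 0.98, 1.11, -0.57], [-0.8, 0.24, 2.07, 1.02, 1.05, -0.55], [-0.81, 0.32, 2.07, 1.06, 1.01, -0.64]]
```

```bash
python3 - <<'E'
from h import *; from rig import bot
_,T,_=ori(SYAW,-AL); z=T.apply([0,0,1])
p,q=grip_pose(GRIP,SYAW,0)
bot.move_pose(list(p-.09*z),q)
bot.move_l(list(p),vel=.12)
print(bot.get_t(),bot.get_contact_force())
bot.move_gripper(0.0,90); print(bot.get_t(),bot.get_opening(),bot.get_gripper_force(),bot.get_contact_force())
bot.move_l(list(p+[0,0,.03]),vel=.08)
print(bot.get_t(),bot.get_opening(),bot.get_contact_force())
c=bot.capture("scene"); cv2.imwrite("pics/s1.png",cv2.resize(c["color"][120:360,320:640],(640,480)))
E
```

```text
2.6833 [ 1.07958911  0.66275802 -0.04286555]
3.3417 0.01281843600581361 87.59843587875366 [ 0.41701405 -1.33782047  0.24254199]
3.8667 0.012752911785084066 [-0.58375659 -0.35602049 -3.50022049]
```

View pics/s1.png

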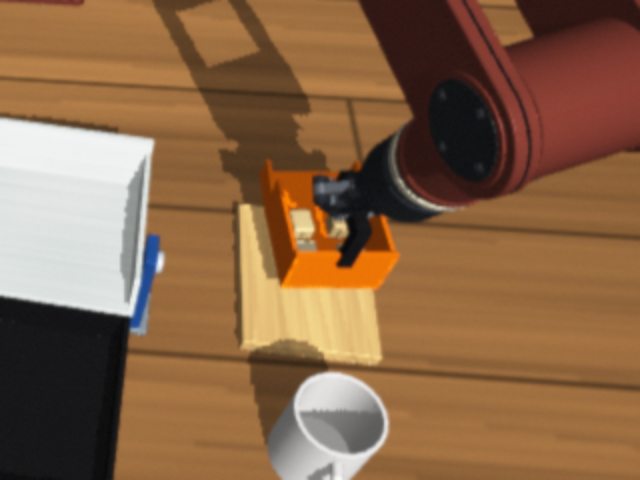

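The scoop is lifted and level, held by its bar at about (345,215), with the pieces still inside. Next I carry it over and pour.

```bash
python3 - <<'E'
from h import *; from rig import bot
p,q=grip_pose(GRIP,SYAW,0)
bot.move_l(list(p+[0,0,.22]),vel=.2)
p,q=pour_pose(15,.09); bot.move_l(list(p),vel=.16,ori=q)
print(bot.get_t(),bot.get_contact_force())
p,q=pour_pose(20); bot.move_l(list(p),vel=.12,ori=q)
for d in(30,40,50,60,70):
    p,q=pour_pose(d); bot.move_l(list(p),vel=.10,ori=q)
bot.sleep(.7)
print(bot.get_t(),bot.get_contact_force(),bot.get_opening())
for n in("scene","top"):
    c=bot.capture(n); np.savez(n+"2.npz",**c); cv2.imwrite(f"pics/{n}2.png",c["color"][120:360,160:480] if n=="scene" else c["color"][100:340,160:480])
a=[cv2.imread(f"pics/{n}2.png") for n in("scene","top")]; cv2.imwrite("pics/c2.png",cv2.resize(np.hstack(a),(800,300)))
E
```

```text
7.1833 [ 0.00630387 -0.57012931 -2.73206081]
11.9417 [-0.01411487 -0.21406648 -2.35356821] 0.01253932073548367
```

View pics/c2.png

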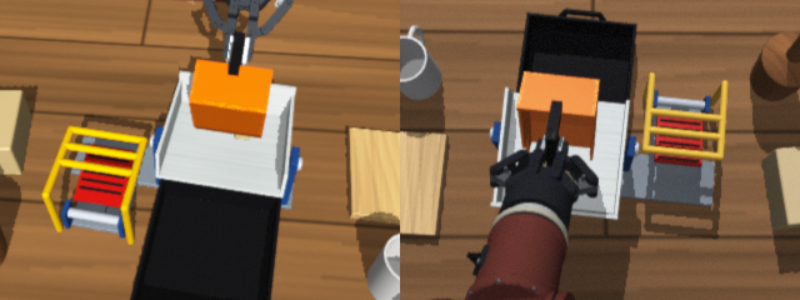

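The scoop is tipped inside the tray, and one piece shows under it at about (240,137). I'll raise it at the same tilt, then level it and look into both.

```bash
python3 - <<'E'
from h import *; from rig import bot
p,q=pour_pose(70,.06); bot.move_l(list(p),vel=.12)
p,q=pour_pose(30,.12); bot.move_l(list(p),vel=.15,ori=q)
p,q=grip_pose(GRIP+[0,-.06,.22],SYAW,0); bot.move_l(list(p),vel=.2,ori=q)
print(bot.get_t(),bot.get_contact_force(),bot.get_opening())
c=bot.capture("scene"); np.savez("scene3.npz",**c)
cv2.imwrite("pics/s3.png",cv2.resize(c["color"][130:370,250:570],(800,600),interpolation=cv2.INTER_CUBIC))
E
```

```text
15.7 [ 0.61277795 -0.13676263 -2.45907552] 0.01220914754824247
```

View pics/s3.png

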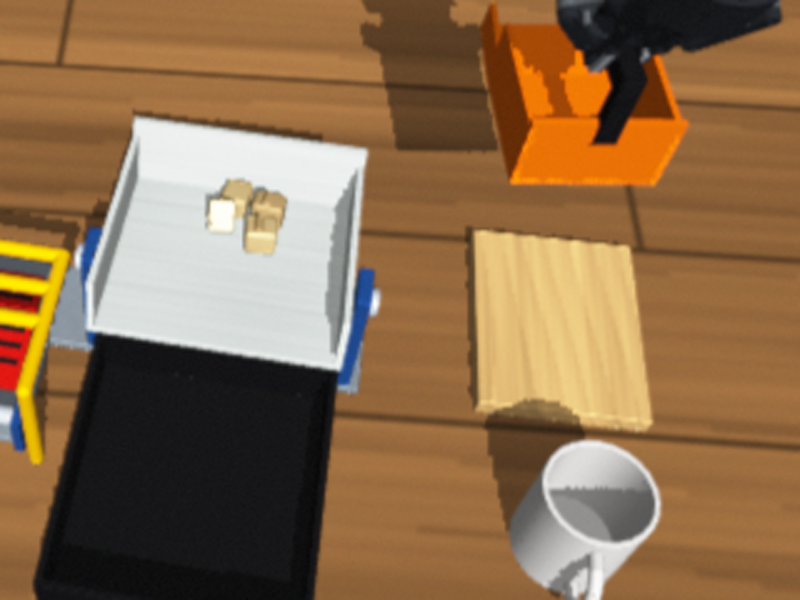

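Four pieces are in the tray, at (220,215), (237,192), (268,207) and (261,235), and the scoop is empty. I'll check its level in the hand before setting it down.

```bash
python3 - <<'E'
from h import *
W,h=cloud(dict(np.load("scene3.npz"))); H,S,V=[h[...,i].astype(int) for i in range(3)]; X,Y,Z=W[...,0],W[...,1],W[...,2]
o=comp(W,(H>=3)&(H<18)&(S>190)&(Y>.15)&(Y<.5)&(Z>.2)&(Z<.32)&(X<.7)); show("orange",o)
# vertical back wall: largest plane patch with max x
t=o[o[:,0]>np.percentile(o[:,0],60)]
c=np.median(t,0); t=t[np.abs(t[:,0]-c[0]-( t[:,1]-c[1])*-.07)<.015]
A=np.c_[t[:,1:]-c[1:],np.ones(len(t))]; s=np.linalg.lstsq(A,t[:,0],rcond=None)[0]; print("backwall dx/dy,dx/dz",s[:2],len(t))
hd=comp(W,(V<60)&(Y>.15)&(X>.54)&(X<.62)&(Z>.3)&(Z<.36)&(Y<.42)); show("handle",hd)
k=hd[hd[:,2]>np.percentile(hd[:,2],30)]; print("slope dz/dx",np.polyfit(k[:,0],k[:,2],1))
E
```

```text
orange 3522 [501.6 292.6] [149.  101.7] 4.01 med [0.5407 0.286  0.2618] z [0.2419 0.2618 0.2997]
backwall dx/dy,dx/dz [-0.06051841 -0.00342485] 1409
handle 513 [559.1 289.2] [52.3 33.4] 69.82 med [0.5685 0.2948 0.3392] z [0.3019 0.3392 0.359 ]
slope dz/dx [-0.15502457  0.43100616]
```

```bash
python3 - <<'E'
from h import *; from rig import bot
p,q=grip_pose(GRIP,SYAW,0); _,T,_=ori(SYAW,-AL); z=T.apply([0,0,1])
bot.move_l(list(p+[0,0,.05]),vel=.15,ori=q)
bot.move_l(list(p+[0,0,.006]),vel=.08)
dz=.006; f0=bot.get_contact_force()[2]
while dz>-.003:
    dz-=.0015; bot.move_l(list(p+[0,0,dz]),vel=.03); f=bot.get_contact_force()[2]
    if f>f0+1.2: break
print(dz,f0,f,bot.get_t())
bot.move_gripper(.05); bot.sleep(.2)
bot.move_l(list(p-.12*z+[0,0,.02]),vel=.15)
bot.move_gripper(0.0,40)
print(bot.get_t(),bot.get_contact_force())
c=bot.capture("scene"); np.savez("scene4.npz",**c)
W,h=cloud(c); H,S,V=[h[...,i].astype(int) for i in range(3)]; X,Y,Z=W[...,0],W[...,1],W[...,2]
show("orange",comp(W,(H>=3)&(H<18)&(S>190)&(Y>.15)&(Y<.5)&(Z>.025)&(Z<.1)&(X<.65)))
show("handle",comp(W,(V<60)&(Y>.2)&(X<.65)&(Z>.115)&(Z<.13)))
E
```

```text
-0.0014999999999999996 -2.120997353831752 5.112578117913921 19.05
21.3083 [-0.76830654 -0.89357253  0.38860305]
orange 1997 [501.9 353.3] [149.9 102.7] 3.96 med [0.5308 0.3488 0.0498] z [0.0255 0.0498 0.0792]
handle 274 [538.  355.5] [77.1 15.1] 3.59 med [0.544  0.3544 0.1232] z [0.1156 0.1232 0.126 ]
```

The scoop stands where it started and is released. Next is the pedal.

```bash
python3 - <<'E'
from h import *; from rig import bot
K=dict(lean=46,dyaw=15)
p=np.array(bot.get_ee_pos()); bot.move_l([p[0],p[1],.46],vel=.2)
_,_,q0=ori(TYAW,0,1)
bot.move_pose([.50,-.05,.46],q0)
for w in((-.03,.20),(-.03,.10)):
    P=pedal_pose(*w,**K); j=bot.inverse_kinematics(list(P[0]),list(P[1])); print(np.round(j,2))
P=pedal_pose(-.03,.20,**K); bot.move_pose(list(P[0]),P[1])
P=pedal_pose(-.03,.09,**K); bot.move_l(list(P[0]),vel=.15,ori=P[1])
print(bot.get_t(),bot.get_contact_force())
P=pedal_pose(.015,.081,**K); bot.move_l(list(P[0]),vel=.12)
P=pedal_pose(.030,.076,**K); bot.move_l(list(P[0]),vel=.06)
print(bot.get_t(),bot.get_contact_force(),bot.get_opening())
c=bot.capture("scene"); np.savez("scene5.npz",**c); a=c["color"][180:340,160:320]
b=bot.capture("top")["color"][130:290,320:480]
cv2.imwrite("pics/c5.png",cv2.resize(np.hstack([a,b]),(800,400),interpolation=cv2.INTER_CUBIC))
E
```

```text
[-0.77 -0.47  2.39  0.85  0.87  0.19]
[-0.77 -0.24  2.45  1.1   0.71 -0.16]
26.0 [-0.1172494   0.62848365  0.00317893]
26.95 [ 0.89544795 -0.46980712  0.71413304] -0.00030665803986014396
```

View pics/c5.png

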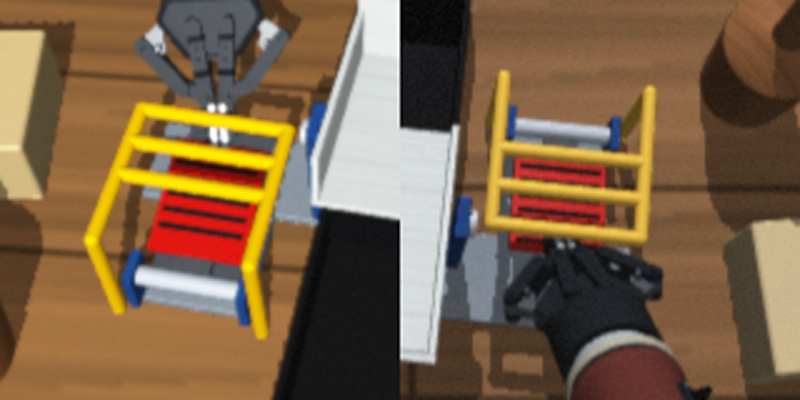

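The fingertips reach under the front bar (about (218,125) left, (562,243) right) and are centred on the tread's free edge, with nothing touching. I'll press in steps and watch the force.

```bash
python3 - <<'E'
from h import *; from rig import bot
K=dict(lean=46,dyaw=15)
def go(z,v):
    x=.030-.004*(.070-z)/.0335
    P=pedal_pose(x,z,**K); bot.move_l(list(P[0]),vel=v); f=bot.get_contact_force(); print(round(z,4),np.round(f,1),end="; "); return f
for z in(.066,.058,.050,.044,.040): f=go(z,.05)
while f[2]<28 and z>.022:
    z-=.0015; f=go(z,.03)
print("\n",bot.get_t())
c=bot.capture("scene"); np.savez("scene6.npz",**c); bot.sleep(1.5); print(bot.get_contact_force())
c2=bot.capture("scene"); np.savez("scene6b.npz",**c2)
cv2.imwrite("pics/c6.png",cv2.resize(c2["color"][170:410,160:480],(800,600),interpolation=cv2.INTER_CUBIC))
E
```

```text
0.066 [-2.8 -0.3  8.1]; 0.058 [-1.8 -0.1  8.1]; 0.05 [-2.2 -0.7  8.4]; 0.044 [-2.7 -0.1  8.3]; 0.04 [0.3 0.4 6.9]; 0.0385 [-0.7  1.   6.9]; 0.037 [-0.5  0.6  7.7]; 0.0355 [0.1 1.  7.2]; 0.034 [0.  0.6 7.4]; 0.0325 [0.7 1.2 8.5]; 0.031 [-13.5   2.3  23.5]; 0.0295 [-27.1   2.4  40.2]; 
 30.2917
[-26.34371678   2.09485878  40.14089501]
```

View pics/c6.png

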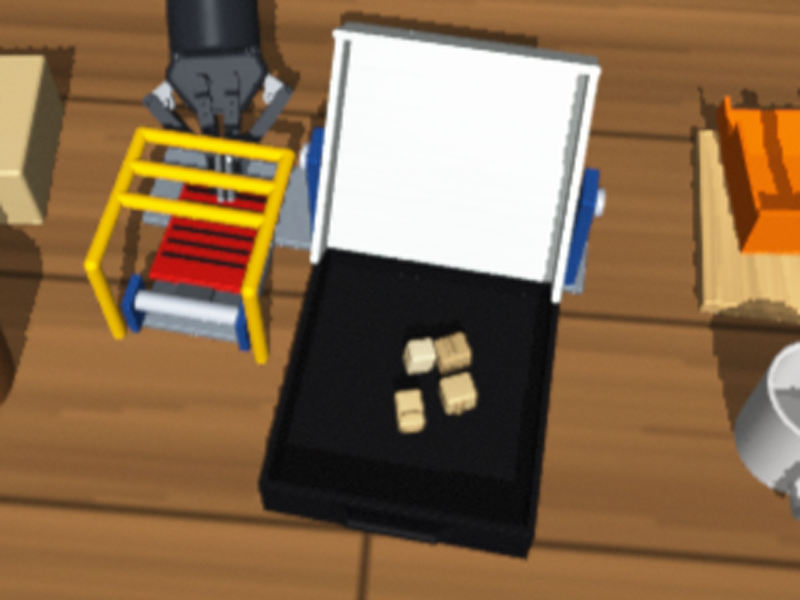

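All four pieces are in the tub, at (420,355), (453,351), (458,393) and (410,411), and the tray is tipped. Before releasing I'll check the tray angle to confirm the pedal is on its stop.

```bash
python3 - <<'E'
from h import *
for n in("scene0","scene6","scene6b"):
    W,h=cloud(dict(np.load(n+".npz"))); S,V=h[...,1],h[...,2]; X,Y,Z=W[...,0],W[...,1],W[...,2]
    c0=tip([.03,.06,.115]); m=(S<60)&(V>100)&(np.abs(Y-.06)<.075)&(Z>.05)&(np.abs(X-.57)<.2)
    p=comp(W,m); p=p[np.abs(p[:,1]-.065)<.07]
    best=0;r=np.random.default_rng(1)
    for i in range(400):
        a=p[r.choice(len(p),3,False)]; nn=np.cross(a[1]-a[0],a[2]-a[0]); l=np.linalg.norm(nn)
        if l<1e-5: continue
        k=abs((p-a[0])@(nn/l))<.003
        if k.sum()>best: best=k.sum();kk=k
    f=p[kk];c=f.mean(0);nn=np.linalg.svd(f-c,full_matrices=False)[2][2];nn*=np.sign(nn[2])
    ax=Ro.from_euler('z',TYAW).apply([1,0,0]); print(n,best,"tilt to tub deg",np.degrees(np.arctan2(nn@ax,nn[2])).round(2))
W,h=cloud(dict(np.load("scene6b.npz"))); H,S,V=[h[...,i].astype(int) for i in range(3)]; X,Y,Z=W[...,0],W[...,1],W[...,2]
p=comp(W,((H<5)|(H>174))&(S>150)&(V>60)&(Z>.015)&(Z<.09)&(Y<0)&(Y>-.3)); q=Ro.from_euler('z',-TYAW).apply(p-TO); print("tread slope deg",np.degrees(np.arctan(np.polyfit(q[:,0],q[:,2],1)[0])))
E
```

```text
scene0 4598 tilt to tub deg -9.87
scene6 5756 tilt to tub deg 48.4
scene6b 5755 tilt to tub deg 48.51
tread slope deg 4.39194821507951
```

```bash
python3 - <<'E'
from h import *; from rig import bot
K=dict(lean=46,dyaw=15)
for x,z,v in((.0275,.045,.05),(.030,.070,.06),(.029,.078,.06),(-.03,.09,.1),(-.03,.20,.2)):
    P=pedal_pose(x,z,**K); bot.move_l(list(P[0]),vel=v,ori=P[1])
bot.move_pose([.36,-.1,.46],ori(TYAW,0,1)[2])
bot.sleep(.5); print(bot.get_t(),bot.get_contact_force())
a=bot.capture("scene")["color"]; b=bot.capture("top")["color"][50:350,80:560]
cv2.imwrite("pics/c7.png",np.hstack([cv2.resize(a[120:420,80:560],(400,250)),cv2.resize(b,(400,250))]))
E
```

```text
37.0083 [ 0.0611161   0.18635235 -0.16140592]
```

View pics/c7.png

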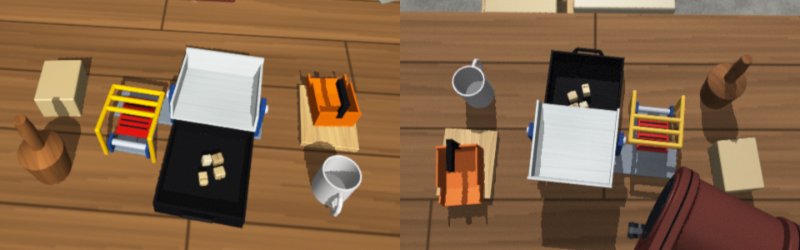

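The tray and pedal are back up, all four pieces are in the tub at about (212,168) in the left view, and the empty scoop stands on its board. The block, mug and mallet look unmoved and the robot is clear.

```bash
python3 -c "
from rig import bot
print(bot.hand_in())"
```

```text
the job is handed in; nothing more can be done
None
```

The job is done and handed in at about 37 s: all four pieces are in the tub, the empty scoop stands on its board, the pedal was pressed to its stop, held and released, and the block, mug and mallet look unmoved.

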